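# Try, free and hold open the cover of a shielded test box

### The arm

A 7-joint arm with a two-finger parallel gripper is mounted at the origin on a cart in front of the work surface, level with it; the furniture and walls round the work are solid. World frame = base frame: x ahead of the robot, y to its left, z up, the work surface at z = 0. Lengths are in m, angles in rad, forces in N, time in s.
With the tool pointing down it reaches from about 0.35 to 0.9 m from the base axis. Payload 8.1 kg.
Tool frame: the origin (TCP) lies midway between the tips of the shut fingers; the grasp point (between the pads) lies 19 mm behind it; z points along the fingers, y is the line along which they close (so a half turn about z gives the same grasp; the last joint's range is limited). The gripper opens to 92 mm and grips with 3 to 60 N. Pads are 19 mm wide; open, the fingers measure 130 mm over their backs; the gripper's body (75 mm by 190 mm) begins 47 mm behind the grasp point.
Start: joints at [1.047, 0.434, 0.025, 1.573, -0.012, 1.134, -0.075], TCP at [0.255, -0.571, 0.227] pointing down, gripper open.
Joint ranges: [-2.62, 2.62], [-0.44, 2.09], [-1.27, 1.32], [0.08, 2.57], [-1.32, 4.46], [0.12, 2], [-2.74, 2.74]. Speed limits (rad/s): [2.22, 2.22, 3.01, 3.01, 3.14, 3.14, 3.14].

### API

Orientations are given as a rotation vector (axis times angle).
In Python, from cell import arm gives the robot as it stands.
- The arm moves only by the tool send_rows, never from a script. Its argument "increments" is a list of rows, each a list of 3 entries, a list of its own where there are three numbers: the finger opening in cm, from 0 to 9.18, then the shift along the tool's x, y, z in cm, then the turn, a rotation vector about the tool's x, y, z in rad. A call has 1 to 5 rows; each row shifts and turns the commanded pose from where the row before left it, along the tool's axes as they then stand; what a row does not reach is not made up. A row lasts 1/10 s, in which the tool goes at most 50 mm and 8.59 degrees, less where a joint would pass 70% of its speed; a pose out of reach is approached as far as the arm can. A call is refused whole if a number of a shift passes 5 or a number of a turn 0.15, either way. A call with a gripper value outside its range is refused whole. The fingers move at their own pace and stop on an object; "force" is the grip in N (left out, the last holds). Time passes only in rows, so rows that do not move let the fingers close. It gives the time, the measured TCP pose, the force, the opening and the grip force at its end, in the units of the state.
- arm.observe(): the state, without advancing time (a new reading comes with each control period).
- arm.get_image(name): name is "side" or "top" or "wrist"; returns the picture (400x640x3 uint8, red, green, blue); there is no depth.
- arm.camera_params(name): a dict with "camera_matrix" (3x3 intrinsics, pixels), "R" (3x3) and "t" (3): a world point X has camera coordinates R X + t. Camera axes: x right, y down, z forward; pixel columns grow to the right and rows downward; lengths in m; the calibration is good to about 2 mm. The wrist camera is an equidistant fisheye: a pixel r from the principal point sees the ray r / f radians off the axis. A picture is of the moment at which its call begins: read the wrist's pose just before it. camera_params takes no time and is no camera call; for the wrist camera it gives the pose at the moment of the call.
- arm.sign_off(): hands the job in; it is judged then, once.
The state is a dict: "clock": time; "joints": joint angles; "dq": joint speeds; "joint_efforts": joint torques, N m; "position": TCP position; "ee_rot": TCP orientation; "force": force on the tool from outside, world axes, zero at the start; "ft_torque": the same for the moment, N m; "width": opening from 0.0 (shut) to 1.0 (fully open); "gripper_force": force on a finger pad.
Only numpy, scipy, OpenCV 4.12 (cv2) and the standard library are available. Lean on these libraries where they do the work, as an engineer would, in place of code of your own. Each camera call takes 0.05 s, during which the arm holds its last target. There are 200 camera calls.

### The job

The hinged cover of the shielded test box on the bench may be caught on its latch or only lying shut. Before the knob is turned at all, take the cover by its pull tab and tug it up gently to find out; if it is caught, let it down, turn the round knob counter-clockwise until it stops and take the tab again. Then raise the cover by the tab to at least 55 degrees and finish while still holding the tab there, so that the board inside can be photographed (the cover falls shut by itself); do not wrench the cover against its catch, and leave the loose tools round the box where they lie.

Things in the scene. Friction and masses are not known exactly. Their poses are not given: they have to be found in the camera images.
- test_box: grey metal box, 130 mm deep (x), 180 wide (y), 80 high, right of the middle; heavy, does not move. Origin: centre of its underside; -x side is the front, towards the robot; z up. An aluminium cover 134 x 184 x 5 mm lies on it, its top 86 mm above the bench, hinged along y at 67 mm behind the origin (+x) and 80 mm up. A circuit board is mounted inside.
- cover (a joint): opening angle of the cover, rad: 0 shut, grows as its front edge rises, 1.35 at the end stop. Let go anywhere, it falls shut. About half a kilo; some 2 to 4 N at the tab lifts it. If the latch is caught the cover rises only about 0.03 rad (5 mm at the tab) and meets a firm stop; 10 N at the tab is enough to feel it.
- pull_tab: black plastic pull tab on the middle of the cover's front edge, 24 mm wide (y), 10 mm thick (z), sticking out 48 mm. Origin: mid width and thickness, 28 mm in front of the cover's edge, 162 mm from the hinge line, 82 mm above the bench when shut; -x points forward. Free air beneath and beside it: pinch it across its width from above; the grip may swivel on it. It turns with the cover.
- knob_grip (a point): point on the axis of the latch knob at a height to grip it, 25 mm above the cover's top: black fluted round knob, diameter 32 mm, from 4 to 32 mm above the cover's top, on the cover's middle line, 57 mm behind the tab's origin. The point belongs to the cover and does not turn with the knob.
- knob_rim (a point): point on the knob's rim, 16 mm from its axis, that goes round with it. The knob turns between stops 1.45 rad apart (about 0.06 N m), and stays where left; below it sits a cam. Counter-clockwise from above frees it; at that stop it is always free. It starts at any angle up to 1.15 rad from the other stop and the keeper is adjustable, so its angle does not tell surely whether the cam is caught.
- latch: the knob with its spindle and cam (origin on the knob's axis at the cover's top, z along the axis). Its cam bears on the keeper when the cover is pulled while caught.
- keeper: steel bracket inside the front wall of the box that the cam hooks under; out of sight while the cover is shut.
- driver_red: bystander: red screwdriver, 164 mm, on the bench left of the middle. Not to be disturbed.
- torque_key: bystander: small blue-handled key, 90 mm, between the long steel caliper and the blue vice. Not to be disturbed.
- needle_pliers: bystander: blue needle-nose pliers, 146 mm, near the front edge on the right. Not to be disturbed.
- memory_stick: bystander: red memory stick, 51 mm, on the left. Not to be disturbed.

How it is judged:
On the way:
1. the cover is tugged up by its tab, with the knob not yet turned (value of joint cover above 0.01 rad and contact force between the fingers and pull_tab above 1 N and distance of knob_rim from where it was at the start of the episode below 0.01 m), for 0.05 s.
At the end, for the whole second after the job is handed in: the cover stands open by more than 0.94 rad (54 degrees), at rest (under 0.15 rad/s), with the fingers still bearing on the pull tab (over 1 N) (value of joint cover above 0.94 rad and velocity of joint cover between -0.15 and 0.15 rad/s and contact force between the fingers and pull_tab above 1 N); the arm keeps its last pose, push and grip.
It fails at once if the cover is wrenched against its catch: cam pressed on the keeper with more than 60 N (contact force between latch and keeper above 60 N).
It fails at once if a loose tool is pushed more than 30 mm from its place (distance of any of driver_red, torque_key, needle_pliers, memory_stick from where it was at the start of the episode above 0.03 m).
It also fails if it takes over 61 s, if anything falls off the work surface, if the arm or the gripper's body presses on something with over 40 N, if the wrist force passes 120 N, or if a joint passes its speed limit or range.

## Working session

There is one attempt and no reset: what is moved stays moved. The work goes in short steps, Python scripts to look and compute and a tool call to move; the robot and the scene stay as the last step left them, time stands still between calls to the robot, and variables do not carry over. Pictures are saved under pics/ and viewed, at most 10 in all, crops included, and the job is handed in when it is done.

Besides the shell and the picture viewer there is one more tool, called after ">>>" by a JSON object that holds its "fn" and its "kwargs". send_rows: Moves the arm, as the interface text tells. Its arguments: {"type":"object","properties":{"increments":{"type":"array"},"force":{"type":"number"}},"required":["increments"]}

```bash
mkdir -p pics
python3 - <<'E'
from cell import arm
import cv2,numpy as np
o=arm.observe();print({k:np.round(v,3) for k,v in o.items()})
for n in("top","side"):
    cv2.imwrite(f"pics/{n}0.png",arm.get_image(n)[:,:,::-1])
    p=arm.camera_params(n);print(n,{k:np.round(v,3).tolist() if not isinstance(v,str) else v for k,v in p.items()})
E
```

```text
{'clock': np.float64(0.0), 'joints': array([ 1.047,  0.435,  0.025,  1.574, -0.012,  1.134, -0.075]), 'dq': array([ 0.   ,  0.   , -0.002,  0.001,  0.001,  0.   ,  0.001]), 'joint_efforts': array([ 1.0000e-03, -6.6784e+01,  9.8600e-01, -3.1446e+01, -6.0000e-02,
        4.3000e-02,  0.0000e+00]), 'position': array([ 0.255, -0.57 ,  0.226]), 'ee_rot': array([-3.071e+00, -6.560e-01,  1.000e-03]), 'force': array([ 0.079, -0.354, -0.483]), 'ft_torque': array([-0.039,  0.018,  0.021]), 'gripper_force': np.float64(0.0), 'width': np.float64(1.005)}
top {'camera_matrix': [[376.343, 0.0, 319.177], [0.0, 376.343, 194.126], [0.0, 0.0, 1.0]], 'R': [[-0.114, -0.993, -0.002], [-0.969, 0.112, -0.218], [0.217, -0.023, -0.976]], 't': [0.033, 0.502, 0.995]}
side {'camera_matrix': [[421.36, 0.0, 316.494], [0.0, 421.36, 204.626], [0.0, 0.0, 1.0]], 'R': [[0.074, 0.997, 0.002], [0.875, -0.064, -0.48], [-0.479, 0.037, -0.877]], 't': [-0.04, -0.363, 1.747]}
```

View pics/top0.png

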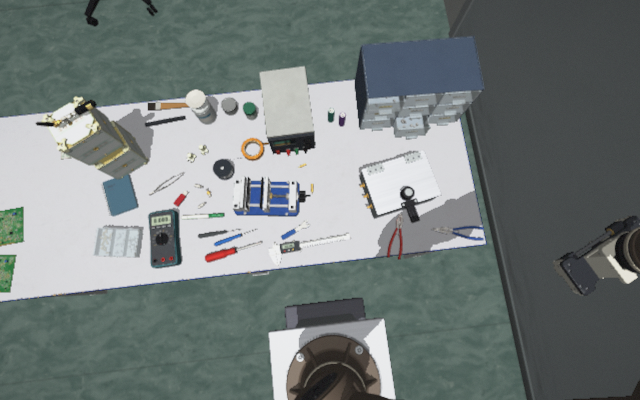

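View pics/side0.png

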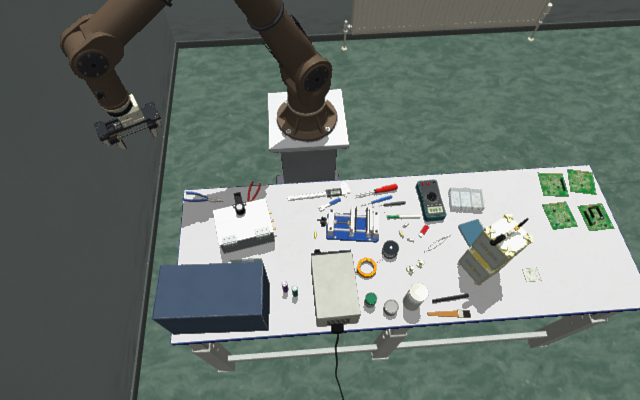

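```bash
cat > h.py <<'E'
from cell import arm
import cv2,numpy as np
from scipy.spatial.transform import Rotation as Ro
def ray(n,uv,z,p=None):
    p=p or arm.camera_params(n);K=np.array(p["camera_matrix"]);R=np.array(p["R"]);t=np.array(p["t"])
    a=np.array([(uv[0]-K[0,2])/K[0,0],(uv[1]-K[1,2])/K[1,1]])
    if n=="wrist":
        r=np.hypot(*a);d=np.array([*(a/max(r,1e-9)*np.sin(r)),np.cos(r)])
    else: d=np.array([*a,1])
    d=R.T@d;c=-R.T@t
    return c+d*(z-c[2])/d[2]
E
python3 - <<'E'
from h import *
im=cv2.imread("pics/top0.png")
c=im[130:260,345:500];cv2.imwrite("pics/crop.png",cv2.resize(c,None,fx=5,fy=4.6,interpolation=cv2.INTER_CUBIC)[:600] if 0 else cv2.resize(c,None,fx=4.5,fy=4.5,interpolation=cv2.INTER_CUBIC))
for u,v,z in[(407,193,.118),(411,212,.087),(434,152,.086),(441,197,.086),(371,215,.086),(361,169,.086)]: print(u,v,ray("top",(u,v),z).round(3))
E
```

```text
407 193 [ 0.465 -0.252  0.118]
411 212 [ 0.418 -0.262  0.087]
434 152 [ 0.578 -0.354  0.086]
441 197 [ 0.45  -0.35   0.086]
371 215 [ 0.423 -0.155  0.086]
361 169 [ 0.552 -0.146  0.086]
```

View pics/crop.png

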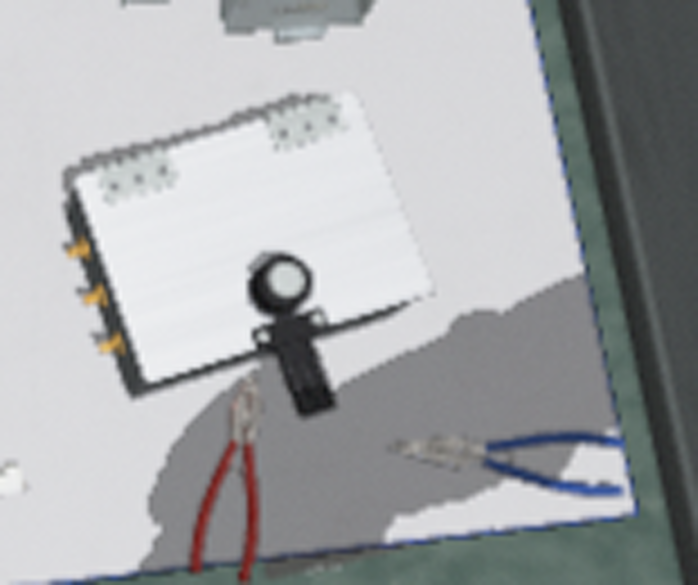

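Run:
```python
from h import *
f=lambda u,v,z:ray("top",(345+u/4.5,130+v/4.5),z)
C=[f(*c,.086) for c in[(148,383),(432,292),(355,98),(78,180)]]
for c in C:print(c.round(3))
k=f(288,278,.118);e=f(318,409,.087);print("knob",k,"tabend",e)
ang=lambda d:np.degrees(np.arctan2(d[1],d[0])).round(1)
print(ang(C[0]-C[1])-90,ang(C[3]-C[2])-90,ang(C[2]-C[1]),ang(C[3]-C[0]),ang(k-e), np.mean(C,0))
```

```text
[ 0.42  -0.173  0.086]
[ 0.455 -0.351  0.086]
[ 0.582 -0.326  0.086]
[ 0.549 -0.149  0.086]
knob [ 0.46744743 -0.25759487  0.118     ] tabend [ 0.3931413  -0.27028915  0.087     ]
11.200000000000003 10.400000000000006 11.0 10.5 9.7 [ 0.50159881 -0.24968347  0.086     ]
```

>>> {"fn": "send_rows", "kwargs": {"increments": [[9.18,[3.3,-2.66,0],[0,0,0]],[9.18,[3.3,-2.66,0],[0,0,0]],[9.18,[3.3,-2.66,0],[0,0,0]],[9.18,[3.3,-2.66,0],[0,0,0]],[9.18,[3.3,-2.66,0],[0,0,0]]], "force": 20}}

```text
clock: 0.6
position: [0.3519, -0.3799, 0.2265]
ee_rot: [-3.072, -0.656, 0.0]
force: [2.0, -0.9, 0.2]
width: 1.003
gripper_force: 0.0
```

>>> {"fn": "send_rows", "kwargs": {"increments": [[9.18,[3.3,-2.66,0],[0,0,0]],[9.18,[3.3,-2.66,0],[0,0,0]],[9.18,[3.3,-2.66,0],[0,0,0.117]],[9.18,[0,0,0],[0,0,0.117]],[9.18,[0,0,0],[0,0,0]]]}}

```text
clock: 1.1
position: [0.4097, -0.2673, 0.2266]
ee_rot: [-3.128, -0.294, 0.001]
force: [-0.3, -0.4, -0.0]
width: 1.0
gripper_force: 0.0
```

```bash
cat >> h.py <<'E'
def rel(target,yaw=None):
    o=arm.observe();R=Ro.from_rotvec(o["ee_rot"]);m=R.as_matrix()
    print("t",o["clock"].round(2),"pos",o["position"].round(4),"yaw",np.degrees(np.arctan2(m[1,0],m[0,0])).round(1),"zaxis",m[:,2].round(3),"F",o["force"].round(1),"w",o["width"].round(3),"g",o["gripper_force"].round(1))
    print("tool delta cm",(R.inv().apply(np.array(target)-o["position"])*100).round(2))
E
python3 - <<'E'
from h import *
rel([.408,-.267,.066])
cv2.imwrite("pics/w1.png",arm.get_image("wrist")[:,:,::-1])
cv2.imwrite("pics/t1.png",arm.get_image("top")[:,:,::-1])
p=arm.camera_params("wrist");np.save("wp.npy",p,allow_pickle=True);print(p)
E
```

```text
Traceback (most recent call last):
  File "h.py", line 14, in rel
    print("t",o["clock"].round(2),"pos",o["position"].round(4),"yaw",np.degrees(np.arctan2(m[1,0],m[0,0])).round(1),"zaxis",m[:,2].round(3),"F",o["force"].round(1),"w",o["width"].round(3),"g",o["gripper_force"].round(1))
              ^^^^^^^^^^^^^^^^
AttributeError: 'float' object has no attribute 'round'
```

```bash
sed -i 's/o=arm.observe();R=Ro/o={k:np.asarray(v,float) for k,v in arm.observe().items()};R=Ro/' h.py
python3 - <<'E'
from h import *
rel([.408,-.267,.066])
p=arm.camera_params("wrist")
cv2.imwrite("pics/w1.png",arm.get_image("wrist")[:,:,::-1])
np.save("wp.npy",p,allow_pickle=True);print(p)
E
```

```text
t 1.1 pos [ 0.4097 -0.2673  0.2266] yaw 10.7 zaxis [-0.  0. -1.] F [-0.3 -0.4 -0. ] w 1.0 g 0.0
tool delta cm [-0.16 -0.06 16.06]
{'camera_matrix': array([[309.70691629,   0.        , 321.03868938],
       [  0.        , 309.70691629, 204.37892047],
       [  0.        ,   0.        ,   1.        ]]), 'R': array([[ 1.86751839e-01, -9.82407054e-01,  3.62120869e-04],
       [-9.50990395e-01, -1.80687155e-01,  2.50937086e-01],
       [-2.46456932e-01, -4.72073358e-02, -9.68003331e-01]]), 't': array([-0.33866649,  0.30992314,  0.47718668])}
```

View pics/w1.png

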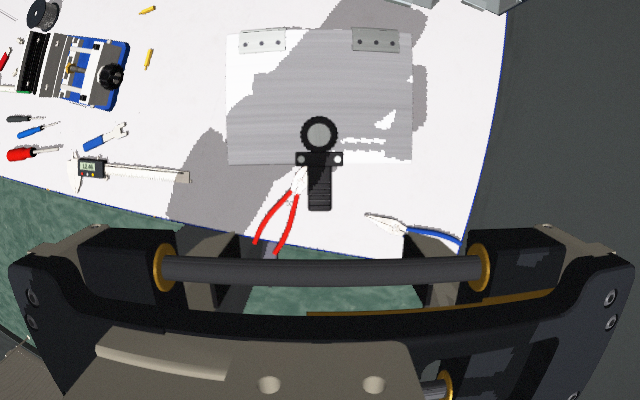

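Run:
```python
from h import *
p=np.load("wp.npy",allow_pickle=True).item()
for uv,z in[((319.5,210),.087),((319.5,166),.087),((319,133),.118),((308,200),.087),((331,200),.087),((228,164),.086),((411,160),.086)]:print(uv,ray("wrist",uv,z,p).round(4))
```

```text
(319.5, 210) [ 0.3939 -0.2683  0.087 ]
(319.5, 166) [ 0.4372 -0.2601  0.087 ]
(319, 133) [ 0.4692 -0.2537  0.118 ]
(308, 200) [ 0.4019 -0.2552  0.087 ]
(331, 200) [ 0.4061 -0.2775  0.087 ]
(228, 164) [ 0.4232 -0.1698  0.086 ]
(411, 160) [ 0.4611 -0.348   0.086 ]
```

>>> {"fn": "send_rows", "kwargs": {"increments": [[7,[0.17,-0.2,4],[0,0,0]],[7,[0,0,4],[0,0,0]],[7,[0,0,4],[0,0,0]],[6,[0,0,3],[0,0,0]],[5,[0,0,1.1],[0,0,0]]], "force": 15}}

```text
clock: 1.65
position: [0.4082, -0.2665, 0.063]
ee_rot: [-3.126, -0.294, 0.007]
force: [-0.5, 0.4, -0.4]
width: 0.636
gripper_force: 0.0
```

>>> {"fn": "send_rows", "kwargs": {"increments": [[2,[0,0,0],[0,0,0]],[1,[0,0,0],[0,0,0]],[1,[0,0,0],[0,0,0]],[1,[0,0,0],[0,0,0]],[1,[0,0,0],[0,0,0]]]}}

```text
clock: 2.15
position: [0.4112, -0.2653, 0.0669]
ee_rot: [-3.127, -0.295, -0.002]
force: [-1.9, 4.8, 7.9]
width: 0.26
gripper_force: 15.0
```

>>> {"fn": "send_rows", "kwargs": {"increments": [[1,[0,0,0],[0,0,0]],[1,[0,0,0],[0,0,0]]]}}

```text
clock: 2.35
position: [0.4112, -0.2652, 0.0669]
ee_rot: [-3.127, -0.295, -0.002]
force: [-0.3, 4.4, 6.9]
width: 0.257
gripper_force: 15.0
```

>>> {"fn": "send_rows", "kwargs": {"increments": [[1,[0,0,-0.1],[0,0,0]],[1,[0,0,-0.1],[0,0,0]],[1,[0,0,0],[0,0,0]]]}}

```text
clock: 2.65
position: [0.4112, -0.2652, 0.068]
ee_rot: [-3.127, -0.295, -0.001]
force: [2.1, 5.3, -2.8]
width: 0.262
gripper_force: 15.0
```

>>> {"fn": "send_rows", "kwargs": {"increments": [[1,[0,0,-0.1],[0,0,0]],[1,[0,0,-0.1],[0,0,0]],[1,[0,0,0],[0,0,0]]]}}

```text
clock: 2.95
position: [0.4112, -0.2653, 0.0699]
ee_rot: [-3.127, -0.295, -0.001]
force: [2.8, 5.2, -2.6]
width: 0.259
gripper_force: 15.0
```

>>> {"fn": "send_rows", "kwargs": {"increments": [[1,[0,0,-0.1],[0,0,0]],[1,[0,0,-0.1],[0,0,0]],[1,[0,0,0],[0,0,0]]]}}

```text
clock: 3.25
position: [0.4112, -0.2652, 0.0714]
ee_rot: [-3.127, -0.295, -0.001]
force: [5.1, 3.6, -12.3]
width: 0.26
gripper_force: 15.0
```

>>> {"fn": "send_rows", "kwargs": {"increments": [[1,[0,0,-0.1],[0,0,0]],[1,[0,0,0],[0,0,0]]]}}

```text
clock: 3.45
position: [0.4111, -0.2652, 0.0719]
ee_rot: [-3.127, -0.295, -0.001]
force: [5.7, 2.7, -19.0]
width: 0.261
gripper_force: 15.0
```

>>> {"fn": "send_rows", "kwargs": {"increments": [[1,[0,0,0.2],[0,0,0]],[1,[0,0,0.2],[0,0,0]],[1,[0,0,0.2],[0,0,0]],[1,[0,0,0.1],[0,0,0]],[1,[0,0,0],[0,0,0]]]}}

```text
clock: 3.95
position: [0.411, -0.2653, 0.0668]
ee_rot: [-3.127, -0.294, -0.001]
force: [-2.7, 7.9, 13.2]
width: 0.256
gripper_force: 15.0
```

>>> {"fn": "send_rows", "kwargs": {"increments": [[6,[0,0,0],[0,0,0]],[6,[0,0,0],[0,0,0]],[6,[0,0,-2.5],[0,0,0]],[6,[0,0,-4],[0,0,0]],[6,[0,0,0],[0,0,0]]]}}

```text
clock: 4.45
position: [0.4132, -0.268, 0.1349]
ee_rot: [3.124, 0.291, 0.01]
force: [0.5, 0.1, -0.4]
width: 0.628
gripper_force: 0.0
```

Run:
```python
from h import *
rel([.4694,-.254,.093]);print(arm.observe()["joints"])
```

```text
t 4.45 pos [ 0.4132 -0.268   0.1349] yaw 10.7 zaxis [ 0.007 -0.004 -1.   ] F [ 0.5  0.1 -0.4] w 0.628 g 0.0
tool delta cm [ 5.76 -0.36  4.22]
[ 0.54385762  0.32809591 -0.09725303  2.00291117  0.04433609  0.80494025
 -0.96355466]
```

>>> {"fn": "send_rows", "kwargs": {"increments": [[6,[3,0,0],[0,0,0]],[6,[2.9,0,0],[0,0,0]],[6,[0,0,0],[0,0,0]],[6,[0,0,0],[0,0,0]]]}}

```text
clock: 4.85
position: [0.4686, -0.2553, 0.1302]
ee_rot: [3.128, 0.294, -0.001]
force: [-0.9, 0.1, -0.3]
width: 0.659
gripper_force: 0.0
```

Run:
```python
from h import *
rel([.4694,-.254,.093])
```

```text
t 4.85 pos [ 0.4686 -0.2553  0.1302] yaw 10.7 zaxis [-0.001 -0.    -1.   ] F [-0.9  0.1 -0.3] w 0.659 g 0.0
tool delta cm [ 0.11 -0.11  3.72]
```

>>> {"fn": "send_rows", "kwargs": {"increments": [[6,[0.1,-0.1,2],[0,0,0]],[6,[0,0,1.7],[0,0,0]],[4,[0,0,0],[0,0,0]],[2,[0,0,0],[0,0,0]],[2,[0,0,0],[0,0,0]]], "force": 20}}

```text
clock: 5.35
position: [0.4695, -0.2546, 0.0945]
ee_rot: [3.127, 0.292, 0.001]
force: [0.7, -0.1, -0.1]
width: 0.441
gripper_force: 0.0
```

>>> {"fn": "send_rows", "kwargs": {"increments": [[2,[0,0,0],[0,0,0]],[2,[0,0,0],[0,0,0]],[2,[0,0,0],[0,0,-0.08]],[2,[0,0,0],[0,0,-0.08]],[2,[0,0,0],[0,0,-0.08]]]}}

```text
clock: 5.85
position: [0.4695, -0.2535, 0.0945]
ee_rot: [-3.069, -0.671, -0.001]
force: [-2.7, 4.3, 7.5]
width: 0.341
gripper_force: 20.0
```

Run:
```python
from h import *
rel([.4694,-.254,.093]);print(arm.observe()["ft_torque"])
```

```text
t 5.85 pos [ 0.4695 -0.2535  0.0945] yaw 24.7 zaxis [ 0.  0. -1.] F [-2.7  4.3  7.5] w 0.341 g 20.0
tool delta cm [-0.03  0.04  0.15]
[ 0.83819169  0.5450281  -0.05224144]
```

>>> {"fn": "send_rows", "kwargs": {"increments": [[2,[0,0,0],[0,0,-0.12]],[2,[0,0,0],[0,0,-0.12]],[2,[0,0,0],[0,0,-0.12]],[2,[0,0,0],[0,0,-0.12]],[2,[0,0,0],[0,0,-0.02]]]}}

```text
clock: 6.35
position: [0.4691, -0.2529, 0.0945]
ee_rot: [-2.806, -1.411, 0.0]
force: [-4.6, 7.0, 10.6]
width: 0.339
gripper_force: 20.0
```

Run:
```python
from h import *
rel([.4694,-.254,.093]);print(arm.observe()["ft_torque"])
```

```text
t 6.35 pos [ 0.4691 -0.2529  0.0945] yaw 53.4 zaxis [-0.001  0.001 -1.   ] F [-4.6  7.  10.6] w 0.339 g 20.0
tool delta cm [-0.07  0.09  0.15]
[ 1.26170204  0.97176484 -0.06809908]
```

>>> {"fn": "send_rows", "kwargs": {"increments": [[2,[0,0,0],[0,0,-0.1]],[2,[0,0,0],[0,0,-0.1]],[2,[0,0,0],[0,0,-0.1]],[2,[0,0,0],[0,0,0]]]}}

```text
clock: 6.75
position: [0.4687, -0.2527, 0.0945]
ee_rot: [-2.564, -1.813, 0.001]
force: [-5.9, 6.4, 12.9]
width: 0.339
gripper_force: 20.0
```

Run:
```python
from h import *
rel([.4694,-.254,.093]);print(arm.observe()["ft_torque"])
```

```text
t 6.75 pos [ 0.4687 -0.2527  0.0945] yaw 70.5 zaxis [-0.001  0.001 -1.   ] F [-5.9  6.4 12.9] w 0.339 g 20.0
tool delta cm [-0.1   0.11  0.15]
[1.41171786 1.25242465 0.03366049]
```

>>> {"fn": "send_rows", "kwargs": {"increments": [[2,[0,0,0],[0,0,-0.1]],[2,[0,0,0],[0,0,-0.1]],[2,[0,0,0],[0,0,0]]]}}

```text
clock: 7.05
position: [0.4684, -0.2526, 0.0944]
ee_rot: [-2.369, -2.06, 0.001]
force: [-7.4, 6.6, 13.1]
width: 0.343
gripper_force: 20.0
```

Run:
```python
from h import *
rel([.4694,-.254,.093]);print(arm.observe()["ft_torque"])
```

```text
t 7.05 pos [ 0.4684 -0.2526  0.0944] yaw 82.0 zaxis [-0.002  0.001 -1.   ] F [-7.4  6.6 13.1] w 0.343 g 20.0
tool delta cm [-0.12  0.12  0.14]
[1.48563723 1.44975693 0.02870673]
```

>>> {"fn": "send_rows", "kwargs": {"increments": [[2,[0,0,0],[0,0,-0.1]],[2,[0,0,0],[0,0,-0.1]],[2,[0,0,0],[0,0,0]]]}}

```text
clock: 7.35
position: [0.468, -0.253, 0.0942]
ee_rot: [-2.153, -2.284, 0.001]
force: [-6.5, 4.4, 10.7]
width: 0.339
gripper_force: 20.0
```

Run:
```python
from h import *
rel([.4694,-.254,.093]);print(arm.observe()["ft_torque"])
```

```text
t 7.35 pos [ 0.468  -0.253   0.0942] yaw 93.4 zaxis [-0.002  0.001 -1.   ] F [-6.5  4.4 10.7] w 0.339 g 20.0
tool delta cm [-0.11  0.13  0.11]
[ 1.22708678  1.35498995 -0.21055921]
```

>>> {"fn": "send_rows", "kwargs": {"increments": [[2,[0,0,0],[0,0,-0.1]],[2,[0,0,0],[0,0,-0.1]],[2,[0,0,0],[0,0,0]]]}}

```text
clock: 7.65
position: [0.468, -0.2537, 0.0939]
ee_rot: [-1.915, -2.488, 0.002]
force: [-5.0, 4.0, 6.4]
width: 0.343
gripper_force: 20.0
```

Run:
```python
from h import *
rel([.4694,-.254,.093]);print(arm.observe()["ft_torque"])
```

```text
t 7.65 pos [ 0.468  -0.2537  0.0939] yaw 104.8 zaxis [-0.002  0.    -1.   ] F [-5.   4.   6.4] w 0.343 g 20.0
tool delta cm [-0.06  0.13  0.09]
[ 0.62266605  1.12690494 -0.23720975]
```

>>> {"fn": "send_rows", "kwargs": {"increments": [[6,[0,0,0],[0,0,0]],[6,[0,0,0],[0,0,0]],[6,[0,0,-3],[0,0,0]],[6,[0,0,-2],[0,0,0.14]],[6,[0,0,0],[0,0,0.15]]]}}

```text
clock: 8.15
position: [0.4715, -0.2548, 0.1466]
ee_rot: [2.262, 2.173, 0.003]
force: [-0.3, -0.3, -1.2]
width: 0.649
gripper_force: 0.0
```

>>> {"fn": "send_rows", "kwargs": {"increments": [[6,[0,0,0],[0,0,0.15]],[6,[0,0,0],[0,0,0.15]],[6,[0,0,0],[0,0,0.15]],[6,[0,0,0],[0,0,0.15]],[6,[0,0,0],[0,0,0.15]]]}}

```text
clock: 8.65
position: [0.4698, -0.2542, 0.144]
ee_rot: [2.905, 1.195, 0.001]
force: [-0.1, 0.3, -0.1]
width: 0.652
gripper_force: 0.0
```

>>> {"fn": "send_rows", "kwargs": {"increments": [[6,[0,0,0],[0,0,0.15]],[6,[0,0,0],[0,0,0.15]],[6,[0,0,0],[0,0,0.15]],[6,[0,0,0],[0,0,0.15]],[6,[0,0,0],[0,0,0]]]}}

```text
clock: 9.15
position: [0.4698, -0.2541, 0.144]
ee_rot: [3.127, 0.289, 0.001]
force: [0.4, 0.2, 0.5]
width: 0.652
gripper_force: 0.0
```

Run:
```python
from h import *
rel([.4105,-.2652,.066]);
p=arm.camera_params("wrist");np.save("wp.npy",p,allow_pickle=True)
cv2.imwrite("pics/w2.png",arm.get_image("wrist")[:,:,::-1])
```

```text
t 9.15 pos [ 0.4698 -0.2541  0.144 ] yaw 10.6 zaxis [ 0.001 -0.001 -1.   ] F [0.4 0.2 0.5] w 0.652 g 0.0
tool delta cm [-6.04 -0.01  7.79]
```

View pics/w2.png

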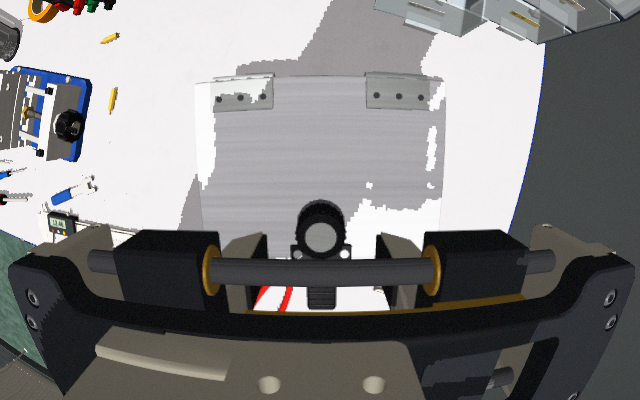

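The picture shows the cover shut and the knob centred at (320,235) between the open fingers, with the tab just in front at (321,295). I'll go back to the tab.

>>> {"fn": "send_rows", "kwargs": {"increments": [[6,[-3,0,0],[0,0,0]],[6,[-3,0,0],[0,0,0]],[6,[0,0,2.8],[0,0,0]],[6,[0,0,3],[0,0,0]],[6,[0,0,2],[0,0,0]]], "force": 15}}

```text
clock: 9.7
position: [0.41, -0.2652, 0.0645]
ee_rot: [-3.127, -0.3, 0.0]
force: [-0.3, 0.1, 0.7]
width: 0.655
gripper_force: 0.0
```

>>> {"fn": "send_rows", "kwargs": {"increments": [[3,[0,0,0],[0,0,0]],[1,[0,0,0],[0,0,0]],[1,[0,0,0],[0,0,0]],[1,[0,0,0],[0,0,0]],[1,[0,0,0],[0,0,0]]]}}

```text
clock: 10.2
position: [0.411, -0.2655, 0.0666]
ee_rot: [3.127, 0.293, 0.002]
force: [0.7, 1.1, -0.5]
width: 0.265
gripper_force: 0.0
```

>>> {"fn": "send_rows", "kwargs": {"increments": [[1,[0,0,-0.2],[0,0,0]],[1,[0,0,-0.2],[0,0,0]],[1,[0,0,-0.2],[0,0,0]],[1,[0,0,-0.1],[0,0,0]],[1,[0,0,0],[0,0,0]]]}}

```text
clock: 10.7
position: [0.4111, -0.2653, 0.073]
ee_rot: [3.127, 0.293, 0.002]
force: [4.6, -0.5, -4.1]
width: 0.26
gripper_force: 15.0
```

>>> {"fn": "send_rows", "kwargs": {"increments": [[1,[0.03,0,-0.45],[0,0,0]],[1,[0.04,0,-0.48],[0,0,0]],[1,[0,0,0],[0,0,0]]]}}

```text
clock: 11.0
position: [0.4117, -0.2651, 0.0826]
ee_rot: [3.127, 0.293, 0.001]
force: [4.5, -0.3, -4.0]
width: 0.257
gripper_force: 15.0
```

>>> {"fn": "send_rows", "kwargs": {"increments": [[1,[0.1,0,-0.82],[0,0,0]],[1,[0.15,0,-0.81],[0,0,0]],[1,[0.18,0,-0.8],[0,0,0]],[1,[0.22,0,-0.79],[0,0,0]],[1,[0,0,0],[0,0,0]]]}}

```text
clock: 11.5
position: [0.4177, -0.2639, 0.115]
ee_rot: [3.127, 0.293, 0.001]
force: [4.0, -1.4, -3.8]
width: 0.262
gripper_force: 15.0
```

Free; carry on along the arc.

>>> {"fn": "send_rows", "kwargs": {"increments": [[1,[0.26,0,-0.78],[0,0,0]],[1,[0.3,0,-0.77],[0,0,0]],[1,[0.34,0,-0.75],[0,0,0]],[1,[0.38,0,-0.73],[0,0,0]],[1,[0,0,0],[0,0,0]]]}}

```text
clock: 12.0
position: [0.4301, -0.2615, 0.1452]
ee_rot: [3.128, 0.293, -0.001]
force: [1.5, -1.3, -3.0]
width: 0.258
gripper_force: 15.0
```

>>> {"fn": "send_rows", "kwargs": {"increments": [[1,[0.41,0,-0.71],[0,0,0]],[1,[0.45,0,-0.69],[0,0,0]],[1,[0.48,0,-0.67],[0,0,0]],[1,[0.51,0,-0.64],[0,0,0]],[1,[0,0,0],[0,0,0]]]}}

```text
clock: 12.5
position: [0.4488, -0.2578, 0.1726]
ee_rot: [3.128, 0.294, 0.0]
force: [-2.0, -1.9, 0.1]
width: 0.262
gripper_force: 15.0
```

Run:
```python
from h import *
rel([.4105,-.2652,.066])
cv2.imwrite("pics/w3.png",arm.get_image("wrist")[:,:,::-1])
```

```text
t 12.5 pos [ 0.4488 -0.2578  0.1726] yaw 10.7 zaxis [ 0. -0. -1.] F [-2.  -1.9  0.1] w 0.262 g 15.0
tool delta cm [-3.900e+00  1.000e-02  1.066e+01]
```

View pics/w3.png

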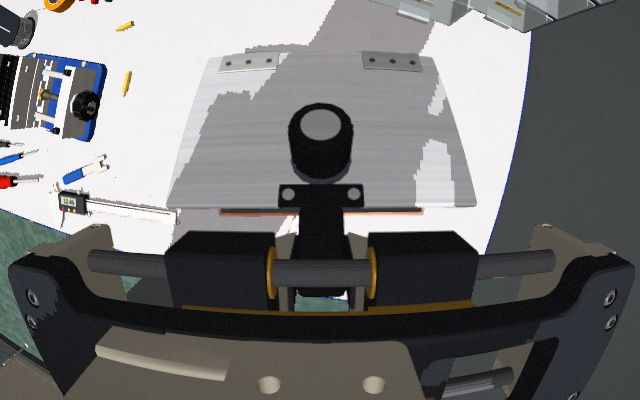

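The tab is held between the fingers, (320,250), and the cover is about 0.7 rad open. Continuing.

>>> {"fn": "send_rows", "kwargs": {"increments": [[1,[0.54,0,-0.62],[0,0,0]],[1,[0.57,0,-0.59],[0,0,0]],[1,[0.6,0,-0.56],[0,0,0]],[1,[0.63,0,-0.53],[0,0,0]],[1,[0,0,0],[0,0,0]]]}}

```text
clock: 13.05
position: [0.4726, -0.2532, 0.1955]
ee_rot: [3.128, 0.294, 0.002]
force: [-1.8, 0.2, 0.4]
width: 0.259
gripper_force: 15.0
```

>>> {"fn": "send_rows", "kwargs": {"increments": [[1,[0.65,0,-0.5],[0,0,0]],[1,[0.68,0,-0.46],[0,0,0]],[1,[0.7,0,-0.43],[0,0,0]],[1,[0,0,0],[0,0,0]],[1,[0,0,0],[0,0,0]]]}}

```text
clock: 13.55
position: [0.4919, -0.2495, 0.2088]
ee_rot: [-3.128, -0.294, -0.002]
force: [-0.2, 2.2, -0.1]
width: 0.262
gripper_force: 15.0
```

```bash
python3 - <<'E'
from h import *
rel([.4105,-.2652,.066])
i=np.hstack([arm.get_image("wrist")[60:,120:540],cv2.resize(arm.get_image("side")[150:320,150:340],(380,340))]);cv2.imwrite("pics/w4.png",i[:,:,::-1]) if 0 else None
E
python3 - <<'E'
from h import *
a=arm.get_image("wrist")[40:380,120:540];b=cv2.resize(arm.get_image("side")[150:320,150:340],(380,340))
cv2.imwrite("pics/w4.png",np.hstack([a,b])[:,:,::-1])
E
```

```text
t 13.55 pos [ 0.4919 -0.2495  0.2088] yaw 10.7 zaxis [ 0.001  0.    -1.   ] F [-0.2  2.2 -0.1] w 0.262 g 15.0
tool delta cm [-8.3   0.03 14.28]
```

View pics/w4.png

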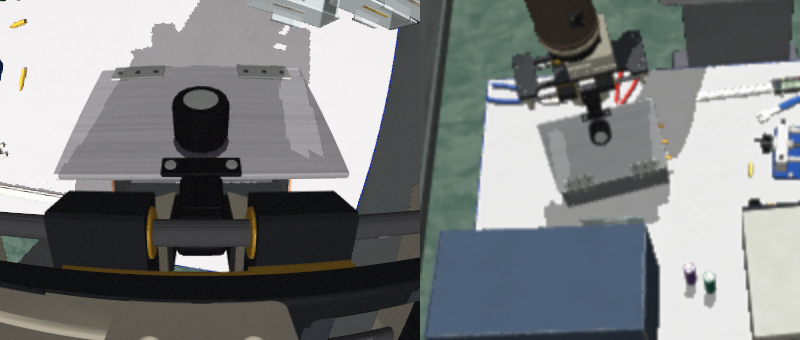

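The wrist view still shows the tab between the fingers, at (200,210) in the crop. The TCP rise of 142 mm and advance of 82 mm both put the cover at about 1.04 rad. I'll let it settle briefly and hand in.

>>> {"fn": "send_rows", "kwargs": {"increments": [[1,[0,0,0],[0,0,0]],[1,[0,0,0],[0,0,0]],[1,[0,0,0],[0,0,0]]]}}

```text
clock: 14.05
position: [0.4912, -0.2496, 0.2085]
ee_rot: [-3.127, -0.293, 0.0]
force: [0.6, 4.5, 0.1]
width: 0.259
gripper_force: 15.0
```

```bash
python3 -c "
from h import *
rel([.49,-.25,.2]);print(arm.sign_off())"
```

```text
t 14.05 pos [ 0.4912 -0.2496  0.2085] yaw 10.7 zaxis [-0.  0. -1.] F [0.6 4.5 0.1] w 0.259 g 15.0
tool delta cm [-0.13  0.02  0.85]
the job is handed in; nothing more can be done
None
```

The gentle tug showed the cover was caught, so I let it down, turned the knob counter-clockwise to its stop, raised the cover by the tab to about 1.04 rad (60°, worked out from the arm's position), and handed in at 14 s still holding it; no verdict came back.

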